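Trip test on the repair bench's safety unit

TASK

Test the grey safety trip unit on the repair bench: press its yellow test button so that the red lever drops, then lift the lever fully back up so that it stays up by itself. Then swing the open clear guard gently down until it is fully shut over the button, and leave everything else on the bench where it is.

Things in the scene. Friction and masses are not known exactly. Their poses are not given: they have to be found in the camera images.
- unit: grey trip unit, fixed left or right beside a blue power supply. Box 210 mm wide (y), 75 high, x from -80 to +90; origin on the bench, mid-width; x to its back, y left as the robot sees it, z up; its front (-x) faces the robot within 0.35 rad. Button bay at y=-50, lever at y=+50; bay cheeks and lever bearings rise to 103
- test_button (a joint): yellow round test button, 34 mm across, on the deck at x=-15, y=-50 mm of the unit, moving straight down; value 0 out, 0.009 m fully in, spring-loaded, about 4 N at the most; between two cheeks 68 mm apart, 26 mm high; the lever trips at about 0.005 m
- button_top (a point): centre of the button's top face, 92 mm above the bench when out
- trip_lever (a joint): red lever on a hinge along the unit's y; 0 = home (up, rising 70 degrees above level, leaning to the front), 1.2 = dropped (level, pointing to the front, out over the bench). A weighted over-centre hub holds it at either end: from below it must be lifted past about 0.3 and then swings home; about 1 N at the grip
- lever_grip (a point): centre of the lever's red grip, 80 mm from the hinge line; the grip is 34 mm long (along the lever), 24 mm wide (along the unit's y), 16 mm thick; it can be pinched across its width from above, or pushed up from below; the axes of this point turn with the lever, aligned with the unit's at value 0
- lever_pivot (a point): fixed point on the lever's hinge line, in its middle, 90 mm above the bench; axes as the unit's, the lever's grip moves in a circle of 80 mm round it in the unit's x-z plane
- guard (a joint): clear flat guard with an orange rim, 88 mm long, 80 mm wide, 4 mm thick (front lip 8 mm), hinged at its back edge along the unit's y; 0 = shut, lying level over the button bay; 1.57 = upright; starts open behind the button. Its stiff hinge lets it stay at any angle; about 1 N at the edge moves it
- guard_edge (a point): middle of the guard's free edge (its orange lip), 88 mm from the hinge; 105 mm above the bench when shut; axes turn with the guard, aligned with the unit's when shut (z out of its outer face)
- guard_hinge (a point): fixed point on the guard's hinge line, in its middle, 101 mm above the bench, at x=+47, y=-50 mm of the unit; axes as the unit's
- supply: bystander: blue bench power supply, fixed, 170 x 190 x 100 mm high, origin under its centre
- adapter: bystander: loose black power adapter, 48 x 95 x 32 mm high, lying in front of the unit on the button's side, origin under its centre
- tape: bystander: roll of black tape, 90 mm across, 19 mm high, lying on the power supply, origin under its centre
- meter: bystander: green multimeter, 160 x 80 x 46 mm high, lying, origin under its centre
- spool: bystander: metal spool, 64 mm across, 50 mm high, upright, origin under its centre
- driver: bystander: screwdriver with orange handle, 160 mm long, lying on the left, nearer the robot, origin under it

How it is judged:
On the way, in this order (a step that is already met when the one before it is completed fails the run):
1. the test button is pressed in (over 3 mm) and trips the raised lever, which begins to fall (value of joint test_button above 0.003 m and value of joint trip_lever between 0.2 and 0.9 rad).
2. the lever has dropped (value over 1.0) (value of joint trip_lever above 1 rad), for 0.1 s.
3. the lever is lifted back home (value under 0.1) (value of joint trip_lever below 0.1 rad), for 0.2 s.
4. the guard is swung shut (value under 0.1) (value of joint guard below 0.1 rad), for 0.2 s.
At the end, for the whole second after the job is handed in: The lever is home (within 0.1 rad), the guard is shut (within 0.1 rad), the button is out (within 2 mm), and the adapter, tape, multimeter, spool and screwdriver lie within 30 mm of where they were (value of joint each of trip_lever, guard below 0.1 rad and value of joint test_button below 0.002 m and distance of each of adapter, tape, meter, spool, driver from where it was at the start of the episode below 0.03 m); the robot touches nothing.
It fails at once if the guard is slammed (it turns shut faster than 6 rad/s) (velocity of joint guard below -6 rad/s).
It fails at once if a loose bystander (adapter, tape, multimeter, spool, screwdriver) is moved over 30 mm (distance of any of adapter, tape, meter, spool, driver from where it was at the start of the episode above 0.03 m).
It also fails if it takes over 58 s, if anything falls off the work surface, if the arm or the gripper's body presses on something with over 40 N, if the wrist force passes 120 N, or if a joint passes its speed limit or range.

ROBOT

A 7-joint arm with a two-finger parallel gripper is mounted at the origin on the work surface. World frame = base frame: x ahead of the robot, y to its left, z up, the work surface at z = 0. Lengths are in m, angles in rad, forces in N, time in s.
With the tool pointing down it reaches from about 0.4 to 0.75 m from the base axis. Payload 19.5 kg.
Tool frame: the origin (TCP) lies midway between the tips of the shut fingers; the grasp point (between the pads) lies 19 mm behind it; z points along the fingers, y is the line along which they close (so a half turn about z gives the same grasp; the last joint's range is limited). The gripper opens to 85 mm and grips with 20 to 120 N. Pads are 22 mm wide; open, the fingers measure 114 mm over their backs; the gripper's body (76 mm by 85 mm) begins 54 mm behind the grasp point. The pads swing forward as they close: fully open they stand 13 mm farther back than shut.
Start: joints at [-1.179, 0.707, -0.028, 1.485, 0.022, 0.951, -0.075], TCP at [0.242, 0.522, 0.231] pointing down, gripper open.
Joint ranges: [-2.71, 2.71], [-0.32, 2.16], [-1.57, 1.52], [0, 2.45], [-1.46, 4.6], [0, 2.02], [-2.83, 2.83]. Speed limits (rad/s): [1.89, 1.89, 2.57, 2.57, 3.01, 3.01, 3.01].

INTERFACE

Orientations are given as a unit quaternion [w, x, y, z].
In Python, from workcell import * gives the robot as it stands.
- The arm moves only by the tool arm_command, never from a script. Its argument "moves" is one flat list of numbers, 4 for each row, row after row: the shift along the tool's x, y, z in cm, then the turn about the tool's z in degrees. In form: [x, y, z, yaw, x, y, z, yaw, ...]. A call has 1 to 5 rows; each row shifts and turns the commanded pose from where the row before left it, along the tool's axes as they then stand; what a row does not reach is not made up. A row lasts 1/10 s, in which the tool goes at most 50 mm and 8.59 degrees, less where a joint would pass 70% of its speed; a pose out of reach is approached as far as the arm can. A call is refused whole if a number of a shift passes 5 or a number of a turn 8.59, either way. A call with a gripper value outside its range is refused whole. "hand" is the opening, from 0 (shut) to 1 (fully open), set as the call begins (left out, the last holds). The fingers move at their own pace and stop on an object; the grip force is fixed at half the most. Time passes only in rows, so rows that do not move let the fingers close. It gives the time, the measured TCP pose, the force, the opening and the grip force at its end, in the units of the state.
- state(): the state, without advancing time (a new reading comes with each control period).
- camera(name): name is "scene" or "top" or "wrist"; returns a dict with "color" (420x560x3 uint8, red, green, blue), "z_map" (420x560 float32, m along the optical axis (not along the pixel's ray), 0 where there is no reading), "K" (3x3 intrinsics, pixels), "eye" and "rotation" of the camera in the world; the wrist camera has in their place "hand_eye" (4x4, takes a point from camera to tool coordinates, whose origin is the TCP and whose axes are the flange's). Camera axes: x right, y down, z forward; pixel columns grow to the right and rows downward; lengths in m; the calibration is good to about 2 mm. The wrist camera is an equidistant fisheye: a pixel r from the principal point sees the ray r / f radians off the axis. A picture is of the moment at which its call begins: read the wrist's pose just before it.
- finish_job(): hands the job in; it is judged then, once.
The state is a dict: "time": time; "q": joint angles; "joint_vel": joint speeds; "effort": joint torques, N m; "ee_pos": TCP position; "orientation": TCP orientation; "contact_force": force on the tool from outside, world axes, zero at the start; "torque": the same for the moment, N m; "grip_width": finger opening in m; "gripper_force": force on a finger pad.
Only numpy, scipy, OpenCV 4.12 (cv2) and the standard library are available. Lean on these libraries where they do the work, as an engineer would, in place of code of your own. Each camera call takes 0.05 s, during which the arm holds its last target. There are 200 camera calls.

## Working session

There is one attempt and no reset: what is moved stays moved. The work goes in short steps, Python scripts to look and compute and a tool call to move; the robot and the scene stay as the last step left them, time stands still between calls to the robot, and variables do not carry over. Pictures are saved under pics/ and viewed, at most 10 in all, crops included, and the job is handed in when it is done.

Besides the shell and the picture viewer there is one more tool, called after "Call:" by a JSON object that holds its "op" and its "data". arm_command: Moves the arm, as the interface text tells. Its arguments: {"type":"object","properties":{"moves":{"type":"array","items":{"type":"number"}},"hand":{"type":"number"}},"required":["moves"]}

```bash
mkdir -p pics; ls
python3 - <<'E'
from workcell import *
import cv2,numpy as np,pickle
s=state();print(s)
d={n:camera(n) for n in("scene","top")}
pickle.dump(d,open("v0.pkl","wb"))
for n in d:
    cv2.imwrite(f"pics/{n}0.png",d[n]["color"][:,:,::-1]);print(n,d[n]["K"],d[n]["eye"],d[n]["rotation"])
E
```

```text
pics
{'time': 0.0, 'q': array([-1.17870972,  0.70706372, -0.02761509,  1.48502628,  0.02201185,
        0.95091617, -0.07547303]), 'joint_vel': array([-1.01593761e-05,  1.07899444e-03,  2.01237241e-04, -8.66778836e-05,
       -2.81809274e-05,  9.72864569e-04,  1.08577348e-03]), 'effort': array([ 1.22301490e-04, -8.83209372e+01,  1.23459287e+00, -2.36157435e+01,
        1.69496716e-02,  6.66010616e-03, -6.19616094e-05]), 'ee_pos': array([0.24156565, 0.52148681, 0.23084362]), 'orientation': array([-9.59229543e-05,  2.15180609e-01,  9.76574113e-01, -5.46973893e-04]), 'contact_force': array([ 0.30697831, -0.56914899, -1.38067483]), 'torque': array([ 0.02652996, -0.04541667, -0.01973872]), 'gripper_force': 0.0, 'grip_width': 0.08535674260198632}
scene [[441.37254493   0.         276.39623193]
 [  0.         441.37254493 213.62715955]
 [  0.           0.           1.        ]] [1.20128135 0.80276998 0.79417043] [-0.17410084  0.31213606  0.81726072 -0.45204524]
top [[471.01608948   0.         281.05901604]
 [  0.         471.01608948 213.89422629]
 [  0.           0.           1.        ]] [3.67899332e-01 8.89307484e-04 1.27519335e+00] [-0.04217075  0.70838266 -0.70414946  0.02427309]
```

View pics/scene0.png

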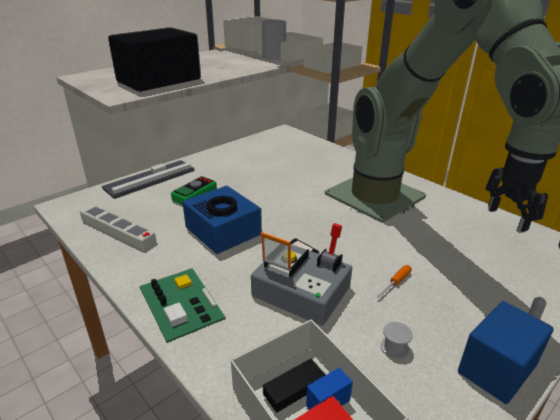

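View pics/top0.png

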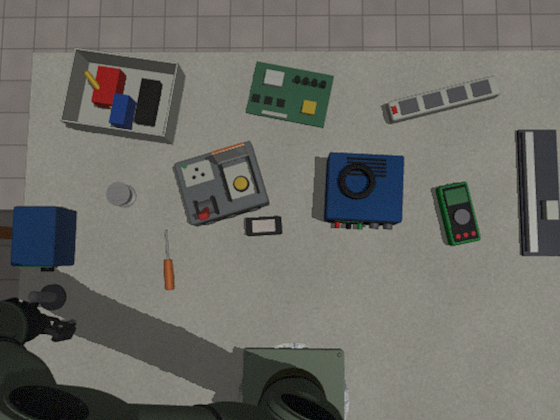

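The scene view shows the unit at about (300,280), the upright orange guard at (277,250) and the raised red lever at (335,235). In the top view the button is at (240,183), the lever grip at (205,214), the guard rim at (228,149), the adapter at (263,226) and the supply at (365,188).

```bash
cat > h.py <<'E'
import numpy as np,cv2
from scipy.spatial.transform import Rotation as R
def rot(d):
    q=d["rotation"]; return R.from_quat([q[1],q[2],q[3],q[0]]).as_matrix()
def ray(d,u,v):
    r=rot(d)@np.linalg.inv(d["K"])@np.array([u,v,1.]); return np.array(d["eye"]),r
def onz(d,u,v,z):
    e,r=ray(d,u,v); return e+r*(z-e[2])/r[2]
def tri(d1,p1,d2,p2):
    e1,r1=ray(d1,*p1);e2,r2=ray(d2,*p2)
    t=np.linalg.lstsq(np.c_[r1,-r2],e2-e1,rcond=None)[0]
    a=e1+t[0]*r1;b=e2+t[1]*r2; return (a+b)/2,np.linalg.norm(a-b)
def cloud(d):
    z=d["z_map"];v,u=np.indices(z.shape);P=np.stack([u,v,np.ones_like(u)],-1)@np.linalg.inv(d["K"]).T*z[...,None]
    return P@rot(d).T+np.array(d["eye"])
def mask(d,col,box):
    h=cv2.cvtColor(d["color"],cv2.COLOR_RGB2HSV).astype(int);H,S,V=h[...,0],h[...,1],h[...,2]
    m={"y":(H>19)&(H<33)&(S>120)&(V>70),"r":((H<5)|(H>174))&(S>130)&(V>60),"o":(H>5)&(H<18)&(S>130)&(V>80)}[col]&(d["z_map"]>0)
    k=np.zeros_like(m);k[box[1]:box[3],box[0]:box[2]]=1;return m&k
E
python3 - <<'E'
from h import *;import pickle
D=pickle.load(open("v0.pkl","rb"));bx={"top":(165,130,290,240),"scene":(240,215,360,320)}
cen={}
for n in D:
    C=cloud(D[n])
    for c in "yro":
        m=mask(D[n],c,bx[n]);P=C[m];v,u=np.nonzero(m);cen[n,c]=(u.mean(),v.mean())
        print(n,c,m.sum(),"px",np.round(cen[n,c],1),"box",u.min(),u.max(),v.min(),v.max(),"med",np.round(np.median(P,0),4),"rng",np.round(np.percentile(P,3,axis=0),3),np.round(np.percentile(P,97,axis=0),3))
for c in "yro": print(c,tri(D["top"],cen["top",c],D["scene"],cen["scene",c]))
d=D["top"];C=cloud(d)
m=(C[...,2]>.065)&(C[...,2]<.2);k=np.zeros_like(m);k[130:240,165:285]=1;m&=k
r=cv2.minAreaRect((C[m][:,:2]*1000).astype(np.float32));print("unit rect mm",r, m.sum())
m=(abs(C[...,2]-.075)<.004)&k.astype(bool);print("deck z",np.median(C[m][:,2]));
q=cv2.minAreaRect((C[m][:,:2]*1000).astype(np.float32));print(q,cv2.boxPoints(q))
for nm,b,z in(("adapter",(240,205,290,245),(.015,.045)),("supply",(315,140,412,235),(.085,.11))):
    m=(C[...,2]>z[0])&(C[...,2]<z[1]);k=np.zeros_like(m);k[b[1]:b[3],b[0]:b[2]]=1;m&=k
    print(nm,cv2.minAreaRect((C[m][:,:2]*1000).astype(np.float32)))
E
```

```text
scene y 47 px [292.1 255.7] box 290 295 251 261 med [0.5579 0.1525 0.0919] rng [0.548 0.136 0.08 ] [0.612 0.197 0.156]
scene r 194 px [334.3 236.1] box 329 341 223 253 med [0.4798 0.2205 0.1609] rng [0.468 0.209 0.113] [0.494 0.229 0.183]
scene o 232 px [276.6 244.5] box 261 290 232 268 med [0.6262 0.168  0.1817] rng [0.61  0.122 0.111] [0.64  0.197 0.19 ]
top y 143 px [240.3 182.9] box 234 247 177 189 med [0.558  0.1361 0.0925] rng [0.544 0.121 0.079] [0.573 0.152 0.096]
top r 91 px [203.6 214.1] box 198 208 208 219 med [0.4696 0.2119 0.1797] rng [0.458 0.201 0.105] [0.489 0.239 0.186]
top o 46 px [226.7 147.7] box 212 243 143 152 med [0.6258 0.1586 0.1889] rng [0.616 0.123 0.186] [0.637 0.189 0.192]
y (array([0.55576906, 0.13982864, 0.08526726]), np.float64(0.009793086521028031))
r (array([0.47335555, 0.21584254, 0.14898547]), np.float64(0.002223947536363644))
o (array([0.62874752, 0.16277563, 0.16948872]), np.float64(0.005990950656834513))
unit rect mm ((602.5306396484375, 200.871337890625), (268.1297607421875, 211.42196655273438), 17.804039001464844) 5281
deck z 0.07577014788082392
((604.9065551757812, 202.28463745117188), (257.25274658203125, 211.9751434326172), 17.355430603027344) [[450.5203   265.07782 ]
 [513.7521    62.753353]
 [759.29285  139.49146 ]
 [696.06104  341.81592 ]]
adapter ((469.6496887207031, 86.6011734008789), (78.91752624511719, 108.06055450439453), 4.766520977020264)
supply ((547.9913940429688, -180.568359375), (191.44969177246094, 175.51187133789062), 87.22560119628906)
```

Run:
```python
from h import *;import pickle
D=pickle.load(open("v0.pkl","rb"));d=D["top"];C=cloud(d)
m=mask(d,"o",(165,130,290,240));P=C[m];P=P[P[:,2]>.18]
vx,vy,_,_=cv2.fitLine((P[:,:2]*1000).astype(np.float32),cv2.DIST_HUBER,0,.01,.01).ravel();print("lip yaw",np.arctan2(-vx*np.sign(vy),abs(vy)), np.ptp(P[:,1]))
m=((abs(C[...,2]-.0755)<.004)).astype(np.uint8);k=np.zeros_like(m);k[130:240,165:285]=1
m=cv2.morphologyEx(m*k,cv2.MORPH_OPEN,np.ones((2,2)))
nl,lab,st,_=cv2.connectedComponentsWithStats(m);i=1+st[1:,4].argmax();m=lab==i
r=cv2.minAreaRect((C[m][:,:2]*1000).astype(np.float32));print(r)
B=np.array([.558,.1361]);
for yaw in(np.radians(r[2]),.26,.30):
    c,s=np.cos(yaw),np.sin(yaw);Rz=np.array([[c,-s],[s,c]])
    O=B-Rz@[-.015,-.05]
    print("yaw",yaw,"O",O)
    for n in D:
        CC=cloud(D[n]);bx={"top":(165,130,290,240),"scene":(240,215,360,320)}[n]
        for cc in "ro":
            P=CC[mask(D[n],cc,bx)];P=P[(P[:,2]>.10)];L=np.c_[(P[:,:2]-O)@Rz,P[:,2]]
            print(n,cc,np.round(np.percentile(L,[5,50,95],axis=0)*1000).tolist())
    L=(C[m][:,:2]-O)@Rz;print("deck local",np.round(np.percentile(L,[1,99],axis=0)*1000).tolist())
v=d["color"][125:245,155:295,::-1];s=D["scene"]["color"][205:325,235:375,::-1]
cv2.imwrite("pics/crop.png",np.hstack([cv2.resize(a,None,fx=2.8,fy=2.8,interpolation=2) for a in(v,s)]))
```

```text
lip yaw 0.30893835 0.07239524269270424
((487.0129089355469, 159.04661560058594), (334.20623779296875, 212.3988800048828), 20.578092575073242)
yaw 0.3591554692152265 O [0.55446872 0.18818196]
scene r [[-69.0, 47.0, 115.0], [-59.0, 56.0, 161.0], [-45.0, 66.0, 182.0]]
scene o [[53.0, -90.0, 113.0], [59.0, -44.0, 182.0], [63.0, -13.0, 190.0]]
top r [[-80.0, 42.0, 130.0], [-72.0, 51.0, 180.0], [-53.0, 62.0, 185.0]]
top o [[54.0, -88.0, 187.0], [56.0, -53.0, 189.0], [59.0, -22.0, 192.0]]
deck local [[-80.0, -105.0], [89.0, 98.0]]
yaw 0.26 O [0.55964182 0.18827571]
scene r [[-80.0, 42.0, 115.0], [-69.0, 51.0, 161.0], [-55.0, 60.0, 182.0]]
scene o [[52.0, -83.0, 113.0], [58.0, -37.0, 182.0], [62.0, -6.0, 190.0]]
top r [[-90.0, 36.0, 130.0], [-81.0, 45.0, 180.0], [-63.0, 55.0, 185.0]]
top o [[54.0, -81.0, 187.0], [56.0, -46.0, 189.0], [59.0, -15.0, 192.0]]
deck local [[-81.0, -106.0], [80.0, 99.0]]
yaw 0.3 O [0.55755404 0.18829963]
scene r [[-75.0, 44.0, 115.0], [-65.0, 53.0, 161.0], [-51.0, 62.0, 182.0]]
scene o [[53.0, -86.0, 113.0], [58.0, -40.0, 182.0], [62.0, -9.0, 190.0]]
top r [[-86.0, 38.0, 130.0], [-77.0, 48.0, 180.0], [-59.0, 58.0, 185.0]]
top o [[55.0, -84.0, 187.0], [57.0, -49.0, 189.0], [58.0, -18.0, 192.0]]
deck local [[-79.0, -106.0], [84.0, 98.0]]
```

View pics/crop.png

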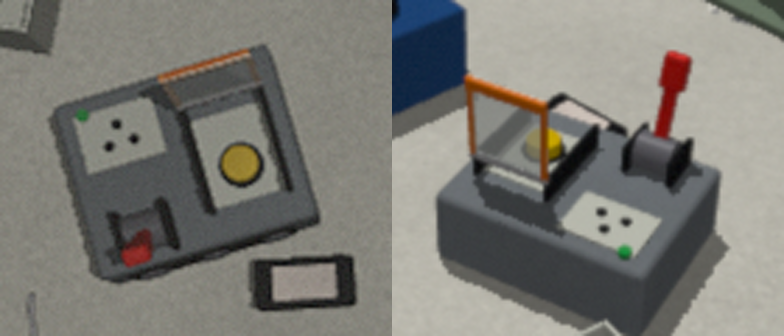

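The crops show the unit turned about 0.31 rad. The button sits between its cheeks at (240,163), the lever is up at (675,70) and the guard is open behind the button. All of this agrees with the given sizes, so I'm turning the tool to the unit's axes with the fingers shut.

Call:
{"op": "arm_command", "data": {"moves": [0,0,0,-8.5,0,0,0,-8.5,0,0,0,-8.5,0,0,0,-8.5,0,0,0,-8.5], "hand": 0}}

```text
time: 0.6
ee_pos: [0.2416, 0.5216, 0.231]
orientation: [-0.0, -0.156, 0.988, -0.0]
contact_force: [0.5, -0.6, -0.3]
grip_width: 0.012
gripper_force: 0.0
```

```bash
cat > g.py <<'E'
from h import *
from workcell import *
YAW=.31;c,s_=np.cos(YAW),np.sin(YAW);Rz=np.array([[c,-s_,0],[s_,c,0],[0,0,1]])
O=np.r_[.558,.1361,0]-Rz@[-.015,-.05,0]
def W(p): return O+Rz@np.asarray(p)
def rep(*targets):
    s=state();q=s["orientation"];M=R.from_quat([q[1],q[2],q[3],q[0]]).as_matrix()
    L=Rz.T@(s["ee_pos"]-O);Y=Rz.T@M
    print("t",round(s["time"],2),"local mm",np.round(L*1000,1),"F",np.round(s["contact_force"],1),"grip",round(s["grip_width"],4),round(s["gripper_force"],1),"yaw err deg",round(np.degrees(np.arctan2(-Y[0,1],Y[1,1])),2),"tilt",np.round(M[:,2],3))
    for t in targets: print("->",t,"tool cm",np.round(M.T@(W(np.array(t)/1000)-s["ee_pos"])*100,2))
E
python3 -c "
from g import *
print(O);rep((-15,-50,230),(-15,-50,85))"
```

```text
[0.55703207 0.18829256 0.        ]
t 0.6 local mm [-198.7  413.6  231. ] F [ 0.5 -0.6 -0.3] grip 0.012 0.0 yaw err deg 0.23 tilt [-0.    -0.001 -1.   ]
-> (-15, -50, 230) tool cm [-18.18 -46.44   0.12]
-> (-15, -50, 85) tool cm [-18.18 -46.43  14.62]
```

Call:
{"op": "arm_command", "data": {"moves": [-1.82,-4.64,0,0,-1.82,-4.64,0,0,-1.82,-4.64,0,0,-1.82,-4.64,0,0,-1.82,-4.64,0,0]}}

```text
time: 1.1
ee_pos: [0.3996, 0.3264, 0.2312]
orientation: [-0.0, -0.153, 0.988, -0.0]
contact_force: [1.3, 0.5, 0.1]
grip_width: -0.0002
gripper_force: 0.0
```

Call:
{"op": "arm_command", "data": {"moves": [-1.82,-4.64,0,0,-1.82,-4.64,0,0,-1.82,-4.64,0,0,-1.82,-4.64,0,0,-1.82,-4.64,0,0]}}

```text
time: 1.6
ee_pos: [0.5567, 0.1327, 0.2312]
orientation: [-0.0, -0.153, 0.988, -0.0]
contact_force: [0.7, 0.7, -0.1]
grip_width: 0.0001
gripper_force: 0.0
```

```bash
python3 -c "
from g import *
rep((-15,-50,110),(-15,-50,84))"
```

```text
t 1.6 local mm [-17.3 -52.8 231.2] F [ 0.7  0.7 -0.1] grip 0.0001 0.0 yaw err deg -0.13 tilt [-0. -0. -1.]
-> (-15, -50, 110) tool cm [-0.23  0.28 12.12]
-> (-15, -50, 84) tool cm [-0.23  0.28 14.72]
```

Call:
{"op": "arm_command", "data": {"moves": [-0.2,0.3,4,0,0,0,4,0,0,0,4,0,0,0,0,0]}}

```text
time: 2.0
ee_pos: [0.5546, 0.1375, 0.1073]
orientation: [-0.004, -0.154, 0.988, -0.001]
contact_force: [-0.4, -0.3, 0.9]
grip_width: 0.0002
gripper_force: 0.0
```

```bash
python3 -c "
from g import *
rep((-15,-50,85))"
```

```text
t 2.0 local mm [-17.8 -47.6 107.3] F [-0.4 -0.3  0.9] grip 0.0002 0.0 yaw err deg -0.1 tilt [-0.007 -0.002 -1.   ]
-> (-15, -50, 85) tool cm [-0.3  -0.24  2.23]
```

Call:
{"op": "arm_command", "data": {"moves": [0,0,0.8,0,0,0,0.8,0,0,0,0.7,0,0,0,0,0]}}

```text
time: 2.4
ee_pos: [0.5571, 0.1382, 0.0884]
orientation: [0.0, -0.153, 0.988, -0.0]
contact_force: [0.6, 0.0, 0.7]
grip_width: 0.0003
gripper_force: 0.8
```

Call:
{"op": "arm_command", "data": {"moves": [0,0,0,0,0,0,0,0,0,0,0,0,0,0,0,0,0,0,0,0]}}

```text
time: 2.9
ee_pos: [0.5568, 0.1382, 0.0884]
orientation: [0.0, -0.153, 0.988, -0.0]
contact_force: [0.2, 1.1, 1.7]
grip_width: 0.0001
gripper_force: 0.8
```

```bash
cat > lv.py <<'E'
from g import *
def red(tag,show=False):
    for n in("top","scene"):
        d=camera(n);C=cloud(d);m=mask(d,"r",{"top":(165,130,290,280),"scene":(240,200,400,330)}[n])
        P=C[m];L=(P-O)@Rz
        print(n,m.sum(),np.round(np.percentile(L,[5,50,95],axis=0)*1000).tolist() if m.any() else "")
        if show: cv2.imwrite(f"pics/{tag}_{n}.png",d["color"][:,:,::-1])
E
python3 -c "
from lv import *
rep();red('a')"
```

```text
t 2.9 local mm [-15.5 -47.6  88.4] F [0.2 1.1 1.7] grip 0.0001 0.8 yaw err deg -0.12 tilt [ 0. -0. -1.]
top 0 
scene 182 [[-94.0, 45.0, 112.0], [-80.0, 54.0, 150.0], [-55.0, 63.0, 169.0]]
```

Call:
{"op": "arm_command", "data": {"moves": [0,0,0.3,0,0,0,0,0]}}

```text
time: 3.2
ee_pos: [0.5568, 0.1382, 0.085]
orientation: [-0.0, -0.153, 0.988, -0.0]
contact_force: [0.9, 0.3, 2.6]
grip_width: 0.0003
gripper_force: 1.5
```

```bash
python3 -c "
from lv import *
rep();red('a')"
```

```text
t 3.2 local mm [-15.5 -47.6  85. ] F [0.9 0.3 2.6] grip 0.0003 1.5 yaw err deg -0.12 tilt [-0. -0. -1.]
top 0 
scene 169 [[-118.0, 45.0, 109.0], [-97.0, 54.0, 131.0], [-61.0, 63.0, 148.0]]
```

The lever is falling. I'm holding the button until it drops.

Call:
{"op": "arm_command", "data": {"moves": [0,0,0,0,0,0,0,0,0,0,0,0,0,0,0,0,0,0,0,0]}}

```text
time: 3.8
ee_pos: [0.5568, 0.1382, 0.0853]
orientation: [0.0, -0.153, 0.988, -0.0]
contact_force: [1.6, 0.8, 3.1]
grip_width: -0.0003
gripper_force: 1.5
```

Call:
{"op": "arm_command", "data": {"moves": [0,0,-4,0,0,0,-4,0,0,0,-4,0,0,0,-2,0,0,0,0,0]}}

```text
time: 4.3
ee_pos: [0.5573, 0.1383, 0.2276]
orientation: [0.002, -0.153, 0.988, 0.0]
contact_force: [0.4, -0.1, -0.7]
grip_width: 0.0
gripper_force: 0.0
```

Call:
{"op": "arm_command", "data": {"moves": [0,-5,0,0,0,-5,0,0,0,-5,0,0,0,0,0,0], "hand": 0.7}}

```text
time: 4.7
ee_pos: [0.6027, -0.0123, 0.2236]
orientation: [-0.001, -0.149, 0.989, -0.002]
contact_force: [-0.1, 0.9, 0.2]
grip_width: 0.0579
gripper_force: 0.0
```

```bash
python3 -c "
from lv import *
rep();red('b',True)"
```

```text
t 4.7 local mm [ -17.8 -205.   223.6] F [-0.1  0.9  0.2] grip 0.0579 0.0 yaw err deg -0.58 tilt [-0.002 -0.004 -1.   ]
top 209 [[-141.0, 41.0, 92.0], [-115.0, 50.0, 98.0], [-69.0, 60.0, 103.0]]
scene 129 [[-134.0, 45.0, 92.0], [-112.0, 56.0, 98.0], [-75.0, 64.0, 102.0]]
```

The lever is level, with its tip at x = -141 mm and its top at z ≈ 98 mm, as expected. I'm going above the grip.

```bash
python3 -c "
from g import *
rep((-124,50.5,190),(-124,50.5,72))"
```

```text
t 4.8 local mm [ -16.6 -198.4  224.1] F [ 0.3  1.  -0.5] grip 0.0599 0.0 yaw err deg -0.22 tilt [-0.002  0.    -1.   ]
-> (-124, 50.5, 190) tool cm [10.83 24.84  3.44]
-> (-124, 50.5, 72) tool cm [10.8  24.83 15.24]
```

Call:
{"op": "arm_command", "data": {"moves": [1.8,4.15,0.4,0,1.8,4.15,0.4,0,1.8,4.15,0.4,0,1.8,4.15,0.4,0,1.8,4.15,0.4,0]}}

```text
time: 5.3
ee_pos: [0.4512, 0.1677, 0.2049]
orientation: [-0.0, -0.154, 0.988, 0.0]
contact_force: [1.0, 1.5, 0.0]
grip_width: 0.0597
gripper_force: 0.0
```

Call:
{"op": "arm_command", "data": {"moves": [1.8,4.15,0.4,0,0,0,0,0,0,0,0,0]}}

```text
time: 5.6
ee_pos: [0.4227, 0.201, 0.2011]
orientation: [-0.0, -0.155, 0.988, -0.0]
contact_force: [-0.3, -0.3, 0.1]
grip_width: 0.06
gripper_force: 0.0
```

```bash
python3 -c "
from g import *
rep((-124,50.5,110),(-124,50.5,72))"
```

```text
t 5.6 local mm [-124.    53.1  201.1] F [-0.3 -0.3  0.1] grip 0.06 0.0 yaw err deg 0.08 tilt [-0.001 -0.    -1.   ]
-> (-124, 50.5, 110) tool cm [-0.01 -0.26  9.11]
-> (-124, 50.5, 72) tool cm [-1.000e-02 -2.600e-01  1.291e+01]
```

Call:
{"op": "arm_command", "data": {"moves": [0,-0.25,3,0,0,0,3,0,0,0,3,0,0,0,3,0,0,0,0.9,0]}}

```text
time: 6.1
ee_pos: [0.4239, 0.1965, 0.07]
orientation: [-0.002, -0.153, 0.988, -0.001]
contact_force: [-0.6, -0.3, 0.6]
grip_width: 0.0597
gripper_force: 0.0
```

Call:
{"op": "arm_command", "data": {"moves": [0,0,0,0,0,0,0,0,0,0,0,0,0,0,0,0,0,0,0,0], "hand": 0}}

```text
time: 6.6
ee_pos: [0.4243, 0.1995, 0.0738]
orientation: [0.001, -0.154, 0.988, 0.002]
contact_force: [-9.8, 12.7, 5.2]
grip_width: 0.0229
gripper_force: 61.2
```

```bash
python3 -c "
from g import *
rep((-124,50.5,72))"
```

```text
t 6.6 local mm [-123.    51.2   73.8] F [-9.8 12.7  5.2] grip 0.0229 61.2 yaw err deg -0.03 tilt [ 0.001  0.004 -1.   ]
-> (-124, 50.5, 72) tool cm [ 0.1  -0.07  0.17]
```

Call:
{"op": "arm_command", "data": {"moves": [-0.04,0,-0.84,0,-0.13,0,-0.83,0,-0.22,0,-0.81,0,0,0,0,0]}}

```text
time: 7.0
ee_pos: [0.429, 0.2011, 0.0991]
orientation: [0.002, -0.154, 0.988, 0.002]
contact_force: [-2.2, 15.9, -7.3]
grip_width: 0.0228
gripper_force: 59.8
```

Call:
{"op": "arm_command", "data": {"moves": [-0.3,0,-0.78,0,-0.38,0,-0.75,0,-0.46,0,-0.7,0,0,0,0,0]}}

```text
time: 7.4
ee_pos: [0.44, 0.2045, 0.1213]
orientation: [0.002, -0.154, 0.988, 0.002]
contact_force: [-0.5, 15.6, -7.2]
grip_width: 0.023
gripper_force: 60.5
```

```bash
python3 -c "
from lv import *
rep();red('c')"
```

```text
t 7.4 local mm [-106.5   51.2  121.3] F [-0.5 15.6 -7.2] grip 0.023 60.5 yaw err deg -0.05 tilt [ 0.003  0.005 -1.   ]
top 0 
scene 161 [[-114.0, 44.0, 108.0], [-94.0, 53.0, 131.0], [-61.0, 60.0, 151.0]]
```

The lever is following. Moving on along the arc.

Call:
{"op": "arm_command", "data": {"moves": [-0.53,0,-0.65,0,-0.59,0,-0.59,0,-0.65,0,-0.53,0,0,0,0,0]}}

```text
time: 7.9
ee_pos: [0.4563, 0.2096, 0.1385]
orientation: [0.001, -0.154, 0.988, 0.002]
contact_force: [-0.9, 14.1, -10.5]
grip_width: 0.023
gripper_force: 61.0
```

Call:
{"op": "arm_command", "data": {"moves": [-0.7,0,-0.46,0,-0.75,0,-0.38,0,0,0,0,0,0,0,0,0]}}

```text
time: 8.3
ee_pos: [0.4696, 0.2137, 0.1466]
orientation: [0.001, -0.154, 0.988, 0.002]
contact_force: [-1.4, 13.2, -9.8]
grip_width: 0.0229
gripper_force: 60.6
```

```bash
python3 -c "
from lv import *
rep();red('c')"
```

```text
t 8.3 local mm [-75.5  50.9 146.6] F [-1.4 13.2 -9.8] grip 0.0229 60.6 yaw err deg -0.06 tilt [ 0.001  0.003 -1.   ]
top 0 
scene 167 [[-81.0, 43.0, 113.0], [-70.0, 52.0, 151.0], [-53.0, 59.0, 177.0]]
```

Call:
{"op": "arm_command", "data": {"moves": [0,0,0,0,0,0,0,0,0,0,0,0,0,0,0,0], "hand": 0.7}}

```text
time: 8.8
ee_pos: [0.47, 0.2116, 0.1459]
orientation: [0.0, -0.153, 0.988, -0.0]
contact_force: [1.4, -0.1, -0.1]
grip_width: 0.0597
gripper_force: 0.0
```

Call:
{"op": "arm_command", "data": {"moves": [0,0,-3,0,0,0,-4,0,0,0,-3,0,0,0,0,0]}}

```text
time: 9.2
ee_pos: [0.4708, 0.2123, 0.249]
orientation: [0.003, -0.153, 0.988, 0.001]
contact_force: [-0.4, -0.6, -1.3]
grip_width: 0.0597
gripper_force: 0.0
```

```bash
python3 -c "
from lv import *
rep((85,-50,240),(85,-50,165));red('c')"
```

```text
t 9.2 local mm [-74.8  49.1 249. ] F [-0.4 -0.6 -1.3] grip 0.0597 0.0 yaw err deg -0.13 tilt [ 0.005  0.002 -1.   ]
-> (85, -50, 240) tool cm [-16.    -9.88   0.98]
-> (85, -50, 165) tool cm [-15.96  -9.88   8.48]
top 0 
scene 195 [[-74.0, 45.0, 114.0], [-64.0, 53.0, 160.0], [-51.0, 63.0, 183.0]]
```

The lever is home; its readings match the first ones. I'm shutting the fingers and moving behind the guard.

Call:
{"op": "arm_command", "data": {"moves": [-4,-2.47,0,0,-4,-2.47,0,0,-4,-2.47,0,0,-4,-2.47,0,0,0,0,0,0], "hand": 0}}

```text
time: 9.8
ee_pos: [0.6524, 0.1646, 0.2428]
orientation: [-0.0, -0.151, 0.988, -0.001]
contact_force: [-1.6, -0.8, -0.8]
grip_width: 0.0002
gripper_force: 0.0
```

```bash
python3 -c "
from lv import *
rep((85,-50,165));
for n in('top','scene'):
    d=camera(n);C=cloud(d);m=mask(d,'o',{'top':(165,130,290,240),'scene':(240,215,300,275)}[n]);L=(C[m]-O)@Rz;L=L[L[:,2]>.1]
    print(n,len(L),np.round(np.percentile(L,[5,50,95],axis=0)*1000).tolist() if len(L) else '')
"
```

```text
t 9.8 local mm [ 83.6 -51.6 242.8] F [-1.6 -0.8 -0.8] grip 0.0002 0.0 yaw err deg -0.36 tilt [-0.    -0.002 -1.   ]
-> (85, -50, 165) tool cm [-0.14  0.18  7.78]
top 0 
scene 230 [[53.0, -87.0, 114.0], [59.0, -40.0, 182.0], [62.0, -10.0, 190.0]]
```

Call:
{"op": "arm_command", "data": {"moves": [0,0.15,2.5,0,0,0,2.5,0,0,0,2,0,0,0,0,0]}}

```text
time: 10.3
ee_pos: [0.6463, 0.1688, 0.173]
orientation: [-0.002, -0.154, 0.988, -0.0]
contact_force: [0.3, 0.7, 0.9]
grip_width: -0.0
gripper_force: 0.0
```

```bash
python3 -c "
from g import *
rep((61,-50,173))"
```

```text
t 10.3 local mm [ 79.1 -45.8 173. ] F [0.3 0.7 0.9] grip -0.0 0.0 yaw err deg -0.03 tilt [-0.005 -0.002 -1.   ]
-> (61, -50, 173) tool cm [ 1.81 -0.42  0.01]
```

Call:
{"op": "arm_command", "data": {"moves": [0.6,-0.2,0,0,0.6,-0.2,0,0,0.6,0,0,0,0.6,0,0,0,0.6,0,0.05,0]}}

```text
time: 10.8
ee_pos: [0.6205, 0.1557, 0.1755]
orientation: [0.0, -0.153, 0.988, -0.0]
contact_force: [0.7, 0.2, 0.6]
grip_width: -0.0001
gripper_force: 0.3
```

Call:
{"op": "arm_command", "data": {"moves": [0.6,0,0.1,0,0.6,0,0.15,0,0.6,0,0.2,0,0.6,0,0.25,0,0,0,0,0]}}

```text
time: 11.3
ee_pos: [0.5973, 0.1482, 0.1677]
orientation: [-0.0, -0.153, 0.988, -0.0]
contact_force: [-0.1, 0.1, 0.7]
grip_width: 0.0001
gripper_force: 0.0
```

```bash
cat > gd.py <<'E'
from lv import *
for n in('top','scene'):
    d=camera(n);C=cloud(d);m=mask(d,'o',{'top':(165,130,290,240),'scene':(240,200,330,285)}[n]);L=(C[m]-O)@Rz;L=L[L[:,2]>.09]
    print(n,len(L),np.round(np.percentile(L,[5,50,95],axis=0)*1000).tolist() if len(L) else '')
E
python3 -c "
from g import *
rep((24.6,-50,165))
import gd"
```

```text
t 11.3 local mm [ 26.2 -50.4 167.7] F [-0.1  0.1  0.7] grip 0.0001 0.0 yaw err deg -0.11 tilt [-0.001 -0.    -1.   ]
-> (24.6, -50, 165) tool cm [0.16 0.04 0.27]
top 0 
scene 181 [[9.0, -87.0, 112.0], [21.0, -26.0, 160.0], [47.0, -10.0, 180.0]]
```

The guard is at about 60° and following gently.

Call:
{"op": "arm_command", "data": {"moves": [0.6,0,0.4,0,0.55,0,0.4,0,0.5,0,0.45,0,0.45,0,0.45,0,0.4,0,0.5,0]}}

```text
time: 11.9
ee_pos: [0.5738, 0.1408, 0.1456]
orientation: [-0.0, -0.153, 0.988, -0.0]
contact_force: [0.5, -0.7, -0.3]
grip_width: 0.0001
gripper_force: 0.2
```

Call:
{"op": "arm_command", "data": {"moves": [0.35,0,0.5,0,0.3,0,0.55,0,0.28,0,0.55,0,0.2,0,0.6,0,0,0,0,0]}}

```text
time: 12.4
ee_pos: [0.563, 0.1373, 0.1232]
orientation: [-0.001, -0.153, 0.988, -0.0]
contact_force: [-0.2, -0.0, 0.3]
grip_width: -0.0003
gripper_force: 0.0
```

```bash
python3 -c "
from g import *
rep((-14,-50,104))
import gd"
```

```text
t 12.4 local mm [ -9.9 -50.3 123.2] F [-0.2 -0.   0.3] grip -0.0003 0.0 yaw err deg -0.11 tilt [-0.001 -0.    -1.   ]
-> (-14, -50, 104) tool cm [0.41 0.03 1.92]
top 0 
scene 142 [[-32.0, -87.0, 109.0], [-16.0, -30.0, 124.0], [40.0, -9.0, 132.0]]
```

Call:
{"op": "arm_command", "data": {"moves": [0.15,0,0.5,0,0.1,0,0.5,0,0.1,0,0.5,0,0,0,0.4,0,0,0,0,0]}}

```text
time: 13.0
ee_pos: [0.5599, 0.1364, 0.105]
orientation: [-0.0, -0.153, 0.988, -0.0]
contact_force: [-3.5, -0.8, 5.5]
grip_width: 0.0001
gripper_force: 2.5
```

```bash
python3 -c "
from g import *
rep((-14,-50,103))
import gd"
```

```text
t 13.0 local mm [-13.1 -50.3 105. ] F [-3.5 -0.8  5.5] grip 0.0001 2.5 yaw err deg -0.11 tilt [-0. -0. -1.]
-> (-14, -50, 103) tool cm [0.09 0.03 0.2 ]
top 0 
scene 127 [[-34.0, -87.0, 105.0], [-18.0, -25.0, 108.0], [38.0, -8.0, 112.0]]
```

Call:
{"op": "arm_command", "data": {"moves": [0,0,0.2,0,0,0,0,0,0,0,0,0]}}

```text
time: 13.4
ee_pos: [0.56, 0.1364, 0.1044]
orientation: [0.0, -0.153, 0.988, -0.0]
contact_force: [-10.2, -2.3, 34.4]
grip_width: 0.0005
gripper_force: 17.3
```

```bash
python3 -c "
from g import *
rep()
import gd"
```

```text
t 13.4 local mm [-13.1 -50.4 104.4] F [-10.2  -2.3  34.4] grip 0.0005 17.3 yaw err deg -0.12 tilt [ 0. -0. -1.]
top 0 
scene 127 [[-35.0, -87.0, 105.0], [-18.0, -24.0, 107.0], [39.0, -8.0, 112.0]]
```

The guard is on its stop. I'm backing off upward and away, then checking.

Call:
{"op": "arm_command", "data": {"moves": [0,0,-0.3,0,0,0,-3,0,0,0,-5,0,0,0,-5,0,0,0,0,0]}}

```text
time: 14.0
ee_pos: [0.5619, 0.1372, 0.2415]
orientation: [0.004, -0.153, 0.988, 0.001]
contact_force: [1.1, 0.4, -1.7]
grip_width: 0.0001
gripper_force: 0.0
```

Call:
{"op": "arm_command", "data": {"moves": [0,-5,0,0,0,-5,0,0,0,-5,0,0,0,0,0,0,0,0,0,0]}}

```text
time: 14.5
ee_pos: [0.6056, -0.0073, 0.2355]
orientation: [-0.0, -0.153, 0.988, 0.0]
contact_force: [-0.1, 1.5, 0.6]
grip_width: 0.0002
gripper_force: 0.0
```

```bash
python3 -c "
from lv import *
rep();red('f');import gd
a,b=[camera(n)['color'][:,:,::-1] for n in('top','scene')]
cv2.imwrite('pics/fin.png',np.hstack([cv2.resize(a[110:310,100:300],(400,400)),cv2.resize(b[190:330,220:360],(400,400))]))"
```

```text
t 14.5 local mm [ -13.4 -201.1  235.5] F [-0.1  1.5  0.6] grip 0.0002 0.0 yaw err deg -0.21 tilt [-0.001  0.    -1.   ]
top 94 [[-85.0, 39.0, 114.0], [-76.0, 48.0, 179.0], [-59.0, 60.0, 185.0]]
scene 208 [[-74.0, 44.0, 114.0], [-64.0, 54.0, 158.0], [-51.0, 63.0, 182.0]]
top 201 [[-39.0, -90.0, 104.0], [-32.0, -53.0, 108.0], [34.0, -13.0, 112.0]]
scene 135 [[-33.0, -85.0, 105.0], [-26.0, -31.0, 108.0], [38.0, -8.0, 112.0]]
```

View pics/fin.png

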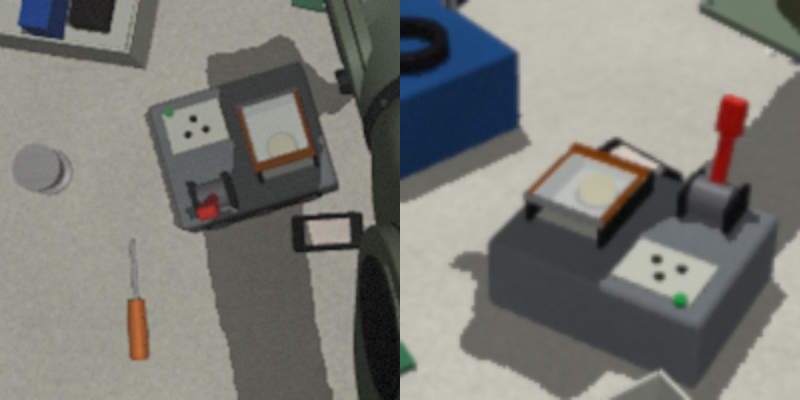

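The picture shows the guard flat over the button (top view (277,130), scene view (595,190)), the lever up (730,115), and the adapter and screwdriver unmoved. Handing in.

```bash
python3 -c "
from workcell import *
print(finish_job())"
```

```text
the job is handed in; nothing more can be done
None
```

I pressed the test button and the lever dropped, lifted the lever home where it stays up by itself, and swung the guard shut onto its stop; nothing else on the bench looked moved in the final camera check. I handed the job in at about 14.5 s of the 58 s allowed, and the hand-in returned no verdict.

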